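# Bin a spent lime with a pedal-lid waste bin

## Task

Throw the lime away in the counter-top waste bin: lay it on the bin's sloping feed chute and let go, then push the pedal at the foot of the bin down to its stop with the fingertips, without forcing it, so that the lid lifts, and keep it down until the lime has rolled in. Then ease the pedal back up slowly so that the lid shuts fully without banging. Work the lid only by its pedal, never touch the lid itself, and leave the garlic, the mushroom and the spice jar where they stand.

Things in the scene. Friction and masses are not known exactly. Their poses are not given: they have to be found in the camera images.
- lime: the lime, an egg-shaped fruit 57 x 46 x 45 mm, 57 along its own x; origin at its underside as it lies at the start (its centre is 22 mm along its own z). It lies loose on the worktop left of the bin; it, the garlic and the mushroom may stand in any order.
- garlic: bystander: garlic bulb, 60 mm across, 59 high, origin at its underside; must stay
- mushroom: bystander: brown mushroom, 48 mm across, 44 high, origin at its underside; must stay
- spice_jar: bystander: upright glass spice jar with a dark cap, 41 mm across, 105 high, origin at its underside; stands in front of the bin to the left of the pedal; must stay upright in place
- bin: the white waste bin, fixed to the worktop, 160 mm (its x) by 170 mm (its y), 165 high, open inside down to a floor 16 mm up. Origin at the centre of its underside. Its front, with the pedal, faces its -x (towards the robot's right front); its left side (+y) carries the feed chute; the lid hinges on its right.
- handle_bar (a point): middle of the carry handle's 12 mm thick dark bar, fixed to the bin in front of and above the pedal: 40 mm out from the front wall, 175 mm high, running 62 mm to either side and back to the wall. It bars a tool that points straight down from the pedal: lean the tool back, away from the bin, by about 40 degrees, fingertips pointing down and towards the bin, and come in under it.
- chute_drop (a point): point on the floor of the feed chute, an aluminium tray 100 mm wide inside with 16 mm rims, falling at 38 degrees to the bin, from 235 mm height at its far end to 112 at the lid's skirt. This point is midway across, 170 mm left (+y) of the bin's centre, 182 mm high; axes as the bin's. A lime let go with its underside here or up to 20 mm higher rolls down and stops against the skirt.
- pedal: the dark steel pedal: a plate 64 mm wide (y) and 6 mm thick that stands out 34 mm from the bin's front wall close over the worktop. Origin on its hinge, 60 mm inside the front wall, at 25 mm height. It springs back up when let go.
- pedal_pad (a point): the middle of the pedal plate's upper face, 20 mm in front of the bin's front wall, 38 mm above the worktop when up. It goes down about 20 mm (0.25 rad) to a firm stop; this takes about 6 N at first and 8 N near the stop, more if done quickly.
- lid (a joint): the lid's angle, rad: 0 shut, about 0.72 fully raised with the pedal on its stop (it follows the pedal rigidly, 2.9 times its angle). It hinges on the bin's right rim and falls shut with the pedal.
- lid_edge (a point): middle of the left edge of the steel lid, above the chute's mouth, where the lid's skirt hangs 46 mm down and shuts the mouth. The lid is 168 x 180 mm, 11 mm thick, its top at 178 mm height when shut; this point is 180 mm from its hinge.
Things that resemble listed ones, but are neither listed nor needed, are in the scene too. Several things look just like the lime: the one meant starts nearest to the robot's base.

How it is judged:
On the way, in this order (a step that is already met when the one before it is completed fails the run):
1. the lime lies on the feed chute, let go, with the lid still shut (x of lime in the frame of bin between -0.06 and 0.06 m and y of lime in the frame of bin between 0.085 and 0.25 m and z of lime in the frame of bin between 0.1 and 0.3 m and value of joint lid below 0.06 rad and contact force between each of the arm, the fingers and lime below 0.1 N and linear speed of lime below 0.05 m/s), for 0.2 s.
2. the fingertips hold the pedal down, the lid is fully raised and the lime is in the bin (x of lime in the frame of bin between -0.08 and 0.08 m and y of lime in the frame of bin between -0.085 and 0.085 m and z of lime in the frame of bin below 0.1 m and value of joint lid above 0.62 rad and contact force between the fingers and pedal above 0.5 N), for 0.3 s.
At the end, for the whole second after the job is handed in: The lime lies at rest inside the bin and the lid is shut (within 0.04 rad) (x of lime in the frame of bin between -0.08 and 0.08 m and y of lime in the frame of bin between -0.085 and 0.085 m and z of lime in the frame of bin below 0.1 m and value of joint lid below 0.04 rad and linear speed of lime below 0.05 m/s); the robot touches nothing.
It fails at once if the robot touches the lid (contact force between any of the arm, the fingers and lid above 1 N).
It fails at once if the lid bangs shut (faster than 2 rad/s over its last 0.15 rad) (value of joint lid below 0.15 rad and velocity of joint lid below -2 rad/s).
It fails at once if the pedal is forced (more than 45 N) (contact force between anything else and pedal above 45 N).
It fails at once if the garlic, the mushroom or the spice jar is moved more than 25 mm or the jar tipped (distance of any of garlic, mushroom, spice_jar from where it was at the start of the episode above 0.025 m or angle between spice_jar's own z axis and vertical above 0.4 rad).
It also fails if it takes over 48 s, if anything falls off the work surface, if the arm or the gripper's body presses on something with over 40 N, if the wrist force passes 120 N, or if a joint passes its speed limit or range.

## Robot

A 6-joint arm with a two-finger parallel gripper is mounted at the origin on a cart in front of the work surface, level with it; the furniture and walls round the work are solid. World frame = base frame: x ahead of the robot, y to its left, z up, the work surface at z = 0. Lengths are in m, angles in rad, forces in N, time in s.
With the tool pointing down it reaches from about 0.425 to 0.95 m from the base axis. Payload 3.5 kg.
Tool frame: the origin (TCP) lies between the finger pads; the fingertips stand 22 mm ahead of it and the grasp point (between the pads) lies 3 mm ahead of it (ctrl.nose_length is the z of the fingertips in the tool frame, in m); z points along the fingers, y is the line along which they close (so a half turn about z gives the same grasp; the last joint's range is limited). The gripper opens to 85 mm and grips with 20 to 120 N. Pads are 22 mm wide; open, the fingers measure 114 mm over their backs; the gripper's body (76 mm by 85 mm) begins 54 mm behind the grasp point. The pads swing forward as they close: fully open they stand 13 mm farther back than shut.
Start: joints at [-1.492, 0.286, 1.577, -0, 1.279, -0.15], TCP at [0.153, -0.657, 0.253] pointing down, gripper open.
Joint ranges: [-2.77, 2.77], [-0.9, 2.22], [0.21, 2.48], [-1.53, 4.67], [0.24, 2.81], [-2.84, 2.84]. Speed limits (rad/s): [2.79, 2.79, 3.14, 3.14, 3.14, 3.14].

## Interface

Orientations are given as a unit quaternion [x, y, z, w].
In Python, from plant import ctrl gives the robot as it stands. The module is installed in compiled form; this text tells all that it offers.
- The arm moves only by the tool send_rows, never from a script. Its argument "rows" is text: rows parted by semicolons, each of 7 numbers parted by spaces: the turn, a rotation vector about the tool's x, y, z in parts of the range, where 1.0 means 90 degrees, then the shift along the tool's x, y, z in shares of 600 mm (1.0 is 600 mm), then the opening, from -1 (shut) to 1 (fully open). A call has 1 to 8 rows; each row is the pose to reach, as a shift and turn from the pose commanded when the call began, along the tool's axes at that moment; what a row does not reach only later rows make up. A row lasts 1/8 s, in which the tool goes at most 62.5 mm and 10.7 degrees, less where a joint would pass 70% of its speed; a pose out of reach is approached as far as the arm can. Shift and turn numbers lie between -1 and 1, and a call with a number outside is refused. A call with a gripper value outside its range is refused whole. The fingers move at their own pace and stop on an object; "grip_force" is the grip in N (left out, the last holds). Time passes only in rows, so rows that repeat a pose let the fingers close. It gives the time, the measured TCP pose, the force, the opening and the grip force at its end, in the units of the state.
- ctrl.get_state(): the state, without advancing time (a new reading comes with each control period).
- ctrl.read_camera(name): name is "scene" or "top" or "wrist"; returns a dict with "color" (420x560x3 uint8, red, green, blue), "fx", "fy", "cx", "cy" (pixels), "extrinsics" (4x4, takes a point from world to camera coordinates). Camera axes: x right, y down, z forward; pixel columns grow to the right and rows downward; lengths in m; the calibration is good to about 2 mm. A picture is of the moment at which its call begins. There is no depth.
- ctrl.sign_off(): hands the job in; it is judged then, once.
Trained networks look in a picture, given as the dict that the camera call returned (one of the last four; its "shot" number tells which), for a name from the list of things; names that differ only in an ending like _2 or _b are one class to them, and where a whole thing is asked for, a point or a joint stands for the part that bears it (a point fixed in the world has none). Each returns a list of dicts, best first, with "p" (0 to 1); they miss things now and then, are a little off and sometimes report something else, mostly with a low value. They report only what shows in the picture. A call takes as long as a camera call. They do not tell look-alikes from the thing itself.
- ctrl.look_for(picture, target): "position" ([x, y, z] in m, in the coordinates of the camera as it stood for that picture, good to about 4 mm: the middle of the surface that is visible of it).
The state is a dict: "time": time; "qpos": joint angles; "dq": joint speeds; "joint_efforts": joint torques, N m; "eef_pos": TCP position; "tcp_rot": TCP orientation; "contact_force": force on the tool from outside, world axes, zero at the start; "wrist_torque": the same for the moment, N m; "opening": opening from 0.0 (shut) to 1.0 (fully open); "finger_force": force on a finger pad.
Only numpy, scipy, OpenCV 4.12 (cv2) and the standard library are available. Lean on these libraries where they do the work, as an engineer would, in place of code of your own. Each camera call takes 0.05 s, during which the arm holds its last target. There are 200 camera calls.

## Working session

There is one attempt and no reset: what is moved stays moved. The work goes in short steps, Python scripts to look and compute and a tool call to move; the robot and the scene stay as the last step left them, time stands still between calls to the robot, and variables do not carry over. Pictures are saved under pics/ and viewed, at most 10 in all, crops included, and the job is handed in when it is done.

Besides the shell and the picture viewer there is one more tool, called after ">>>" in YAML: its name, and indented under it one key for each argument. send_rows: Moves the arm, as the interface text tells. Its arguments: {"type":"object","properties":{"rows":{"type":"string"},"grip_force":{"type":"number"}},"required":["rows"]}

```bash
mkdir -p pics; cat > h.py <<'E'
import numpy as np, cv2
from plant import ctrl
from scipy.spatial.transform import Rotation as R
def look(cam,names,save=None):
    p=ctrl.read_camera(cam); E=np.array(p["extrinsics"]); Ei=np.linalg.inv(E)
    if save: cv2.imwrite(save,p["color"][:,:,::-1])
    for n in names:
        for d in ctrl.look_for(p,n):
            c=np.array(d["position"]); w=(Ei@np.r_[c,1])[:3]
            print(cam,n,round(d["p"],2),np.round(w,4),"px",round(p["fx"]*c[0]/c[2]+p["cx"]),round(p["fy"]*c[1]/c[2]+p["cy"]))
    return p
E
python3 - <<'E'
from h import *
for c in("scene","top"):
    look(c,["lime","garlic","mushroom","spice_jar","bin","handle_bar","chute_drop","pedal","pedal_pad","lid_edge"],f"pics/{c}0.png")
s=ctrl.get_state();print(s["time"],s["eef_pos"],s["tcp_rot"],ctrl.nose_length)
a=cv2.imread("pics/scene0.png");b=cv2.imread("pics/top0.png")
E
```

```text
scene lime 0.79 [0.429  0.1976 0.0345] px 303 279
scene lime 0.7 [0.5325 0.4366 0.0377] px 220 332
scene lime 0.63 [0.5274 0.1255 0.0368] px 284 247
scene lime 0.46 [0.5886 0.0385 0.0394] px 280 219
scene garlic 0.58 [ 0.4642 -0.1934  0.0677] px 349 181
scene mushroom 0.82 [0.4075 0.3851 0.0405] px 276 338
scene spice_jar 0.72 [ 0.4624 -0.195   0.069 ] px 350 181
scene bin 0.91 [ 0.6186 -0.1431  0.1692] px 300 150
scene bin 0.23 [0.4068 0.3864 0.0423] px 276 338
scene handle_bar 0.95 [ 0.621  -0.1444  0.1735] px 300 149
scene handle_bar 0.59 [0.4934 0.2961 0.0364] px 264 296
scene handle_bar 0.41 [ 0.4646 -0.1937  0.0646] px 349 182
scene chute_drop 0.92 [ 0.6162 -0.1401  0.1749] px 300 149
scene lid_edge 0.97 [ 0.6314 -0.1705  0.1767] px 300 142
scene lid_edge 0.22 [0.4936 0.2964 0.0386] px 264 295
top lime 0.84 [0.599  0.0294 0.0421] px 290 205
top lime 0.72 [0.4358 0.1875 0.0377] px 226 271
top lime 0.72 [0.5373 0.121  0.0354] px 253 230
top lime 0.62 [0.5433 0.4296 0.043 ] px 129 227
top lime 0.26 [0.5078 0.2905 0.0369] px 185 241
top garlic 0.58 [0.5086 0.2892 0.0362] px 185 241
top mushroom 0.56 [0.4139 0.3783 0.039 ] px 147 280
top mushroom 0.39 [0.4362 0.1901 0.0404] px 224 271
top mushroom 0.36 [ 0.469  -0.1948  0.1066] px 388 255
top spice_jar 0.81 [ 0.4682 -0.1963  0.1026] px 388 256
top bin 0.57 [ 0.6086 -0.1537  0.1765] px 374 190
top handle_bar 0.75 [ 0.6128 -0.1542  0.1753] px 374 188
top chute_drop 0.87 [ 0.6099 -0.152   0.1783] px 373 189
top pedal 0.68 [ 0.5983 -0.2704  0.0356] px 409 206
top pedal_pad 0.58 [ 0.6022 -0.2715  0.0366] px 410 205
top pedal_pad 0.2 [ 0.6132 -0.1538  0.1746] px 374 188
top lid_edge 0.64 [ 0.6491 -0.1778  0.1746] px 384 173
1.1 [ 0.15311542 -0.6573863   0.25334306] [ 9.93463132e-01  1.14153430e-01 -1.11638124e-06  1.12214296e-05] 0.022
```

View pics/scene0.png

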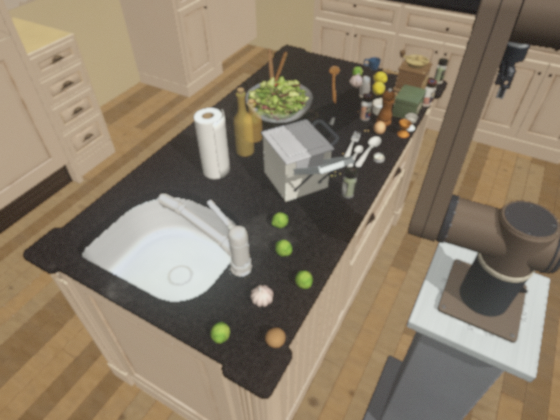

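View pics/top0.png

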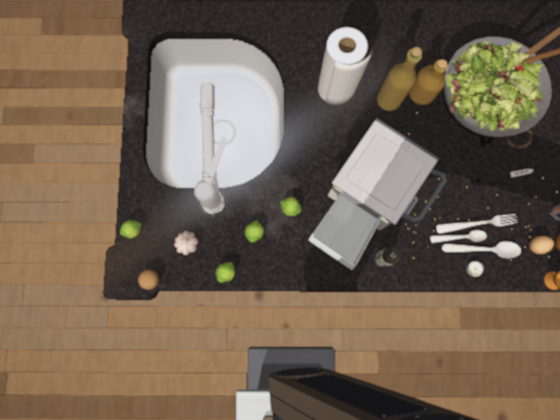

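Top picture: limes at (225,272), (254,231), (290,206), (130,229). The nearest to the base is (225,272), i.e. at about (0.433, 0.192). The garlic is at (185,242), the mushroom at (148,280) and the jar at (388,256). The bin is turned about 55 degrees, with the chute at (345,230) and the handle at (428,195).

```bash
python3 - <<'E'
from h import *
p=ctrl.read_camera("top");c=p["color"][:,:,::-1]
print(np.round(p["extrinsics"],4).tolist(),p["fx"],p["cx"],p["cy"])
a=cv2.resize(c[110:290,300:460],None,fx=3.3,fy=3.3,interpolation=cv2.INTER_CUBIC)
b=cv2.resize(c[250:295,205:250],None,fx=6,fy=6,interpolation=cv2.INTER_CUBIC)
out=np.zeros((a.shape[0],a.shape[1]+b.shape[1],3),np.uint8);out[:,:a.shape[1]]=a;out[:b.shape[0],a.shape[1]:]=b
cv2.imwrite("pics/z.png",out);print(out.shape)
E
```

```text
[[0.0036, -1.0, -0.006, 0.0725], [-0.9823, -0.0024, -0.1871, 0.5971], [0.1871, 0.0066, -0.9823, 1.1239], [0.0, 0.0, 0.0, 1.0]] 477.00628217685215 271.9610900886062 204.97219763308124
(594, 798, 3)
```

View pics/z.png

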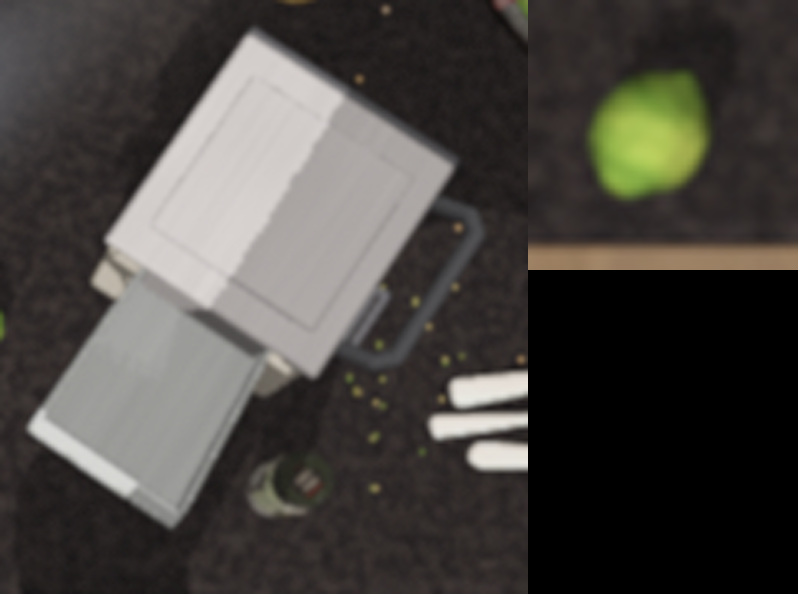

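The crop shows the lid corners at (253,30), (457,163), (318,378) and (106,240), and the chute's far corners at (28,428) and (172,527). The handle and pedal are at the lower right. The lime's stem nub points up-right, so its long axis is roughly at -36° in the world. I'll fit the bin pose and plan the moves.

```bash
cat >> h.py <<'E'
def yawrot(deg,tilt=0):
    # tool down, tool x at yaw deg; tilt leans z towards tool x by tilt deg
    a=np.radians(deg);x=np.array([np.cos(a),np.sin(a),0]);z=np.array([0,0,-1.]);
    M=np.c_[x,np.cross(z,x),z]
    return R.from_matrix(M)*R.from_euler('y',tilt,degrees=True)
def move(pos,rot):
    s=ctrl.get_state();r0=R.from_quat(s["tcp_rot"])
    print("turn",np.round((r0.inv()*rot).as_rotvec(degrees=True),1),"shift",np.round(1000*r0.inv().apply(np.array(pos)-s["eef_pos"]),1))
E
python3 - <<'E'
from h import *
from scipy.optimize import least_squares
p=ctrl.read_camera("top");E=np.array(p["extrinsics"])
B=np.array([[.084,-.087,.178],[-.084,-.087,.178],[-.084,.093,.178],[.084,.093,.178],[.051,.228,.2476],[-.051,.228,.2476],[-.126,-.062,.175],[-.126,.062,.175]])
px=np.array([[253,30],[457,163],[318,378],[106,240],[28,428],[172,527],[480,220],[395,366]])/3.3+[300,110]
def proj(w):
    c=w@E[:3,:3].T+E[:3,3];return c[:,:2]/c[:,2:]*p["fx"]+[p["cx"],p["cy"]]
def f(v,full=False):
    w=R.from_euler('z',v[2]).apply(B)+[v[0],v[1],0];return (proj(w)-px).ravel()
r=least_squares(f,[.66,-.19,.95],loss='soft_l1');v=r.x;print(v,np.degrees(v[2]));print(np.round(r.fun.reshape(-1,2),1))
for n,q in dict(drop=[0,.17,.182],pad=[-.1,0,.038],edge=[0,.093,.178],bar=[-.12,0,.175]).items():
    print(n,R.from_euler('z',v[2]).apply(q)+[v[0],v[1],0])
move([.42,-.30,.40],yawrot(60)); move([.433,.192,.25],yawrot(144))
E
```

```text
[ 0.65452711 -0.1808892   0.97713062] 55.98546080469832
[[-2.5  0.4]
 [-0.9 -0.2]
 [-0.5  0.1]
 [-0.6  0.1]
 [ 4.6 -2.7]
 [ 3.3 -4.4]
 [ 2.3  1.9]
 [-0.5  3. ]]
drop [ 0.51361485 -0.08579064  0.182     ]
pad [ 0.59858679 -0.26377876  0.038     ]
edge [ 0.57743982 -0.12886469  0.178     ]
bar [ 0.58739872 -0.28035667  0.175     ]
turn [ -0.    0.  -46.9] shift [ 341.  -287.6 -146.7]
turn [  -0.     0.  -130.9] shift [ 465.2 -763.8    3.3]
```

The manual's scale: shifts go in shares of 600 mm and turns go in shares of 90 degrees. Converting my numbers, 341 mm is 0.5683, 301 mm is 0.5017, -47 degrees is -0.5222.

>>> send_rows:
  rows: "0 0 -0.1111 0.0717 -0.06 -0.0317 1;0 0 -0.2222 0.1433 -0.12 -0.0633 1;0 0 -0.3 0.215 -0.18 -0.095 1;0 0 -0.3667 0.2867 -0.24 -0.1267 1;0 0 -0.4222 0.3583 -0.3 -0.1583 1;0 0 -0.4667 0.43 -0.36 -0.19 1;0 0 -0.5 0.5017 -0.42 -0.2217 1;0 0 -0.5222 0.5683 -0.48 -0.245 1"

```text
time: 2.2
eef_pos: [0.4209, -0.298, 0.4017]
tcp_rot: [0.865, 0.501, 0.0, 0.001]
contact_force: [0.9, -0.5, -0.4]
opening: 1.005
finger_force: 0.0
```

```bash
python3 - <<'E'
from h import *
move([.40,.18,.30],yawrot(144))
E
```

```text
turn [  0.1   0.1 -83.8] shift [ 404.4 -255.9  101. ]
```

Converted, 404 mm is 0.6733, 101 mm is 0.1683, -84 degrees is -0.9333.

>>> send_rows:
  rows: "0 0 -0.1111 0.0833 -0.0533 0 1;0 0 -0.2333 0.1683 -0.1067 0 1;0 0 -0.3444 0.2533 -0.16 0 1;0 0 -0.4667 0.3367 -0.2133 0 1;0 0 -0.5778 0.4217 -0.2667 0 1;0 0 -0.7 0.505 -0.32 0.0333 1;0 0 -0.8111 0.59 -0.3733 0.1 1;0 0 -0.9333 0.6733 -0.4267 0.1683 1"

```text
time: 3.2
eef_pos: [0.3998, 0.164, 0.3103]
tcp_rot: [0.307, 0.952, 0.001, 0.001]
contact_force: [0.4, -0.4, -0.1]
opening: 0.997
finger_force: 0.0
```

```bash
python3 - <<'E'
from h import *
s=ctrl.get_state();print(s["eef_pos"],s["qpos"])
p=look("wrist",["lime","garlic","mushroom","handle_bar"],"pics/w1.png")
look("top",["lime"])
E
```

```text
[0.39975006 0.16404483 0.31028307] [ 1.53790444e-01 -3.21530228e-01  2.07278016e+00 -1.20763861e-04
  1.38747973e+00 -7.92661443e-01]
wrist lime 0.92 [0.5894 0.0303 0.0376] px 284 343
wrist lime 0.8 [0.5274 0.1224 0.0383] px 317 270
wrist lime 0.74 [0.5335 0.4172 0.0292] px 549 124
wrist lime 0.69 [0.4328 0.1892 0.0401] px 319 174
wrist garlic 0.67 [0.4973 0.2896 0.0365] px 429 167
wrist mushroom 0.75 [0.407  0.3767 0.0384] px 464 42
wrist handle_bar 0.9 [ 0.5904 -0.1164  0.0209] px 198 387
top lime 0.78 [0.5418 0.4302 0.0395] px 129 228
top lime 0.67 [0.5346 0.1231 0.0342] px 252 231
top lime 0.62 [0.5977 0.0281 0.0402] px 290 206
```

View pics/w1.png

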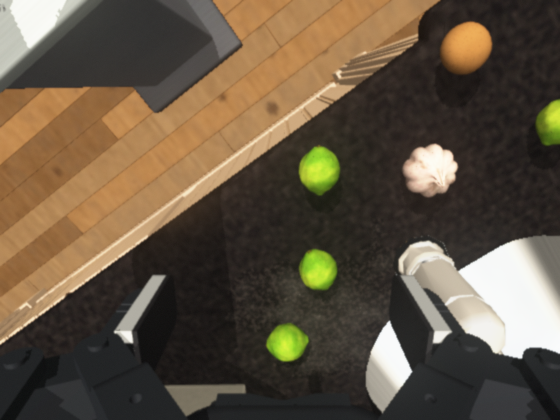

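The target lime is at (319,171), with its long axis upright in the image, so the fingers will close across its short axis. The neighbouring lime and the garlic leave room.

```bash
python3 - <<'E'
from h import *
p=ctrl.read_camera("wrist");Ei=np.linalg.inv(p["extrinsics"])
hsv=cv2.cvtColor(p["color"],cv2.COLOR_RGB2HSV);m=cv2.inRange(hsv,(30,90,50),(75,255,255))
n,l,st,ce=cv2.connectedComponentsWithStats(m)
for i in range(1,n):
    if st[i,4]>300:
        u,v=ce[i];d=Ei[:3,:3]@np.array([(u-p["cx"])/p["fx"],(v-p["cy"])/p["fy"],1]);o=Ei[:3,3]
        w=o+d*(.022-o[2])/d[2]
        mu=cv2.moments((l==i).astype(np.uint8),True);print(ce[i],st[i],w,np.degrees(.5*np.arctan2(2*mu["mu11"],mu["mu20"]-mu["mu02"])))
        if abs(u-319)<8 and abs(v-171)<10: move([w[0],w[1],.025],yawrot(144));move([w[0],w[1],.14],yawrot(144))
E
```

```text
[549.56009335 118.55892649] [537  94  23  47 857] [0.53621868 0.42047311 0.022     ] -85.83096187301244
[320.44010088 166.83165195] [ 300  143   42   50 1586] [0.43328532 0.19082879 0.022     ] -82.23909888382194
turn [ 0.1  0.1 -0.3] shift [ -7.9  42.5 287. ]
turn [ 0.1  0.1 -0.3] shift [ -8.1  42.7 172. ]
[319.94024206 266.65506808] [ 300  245   40   43 1322] [0.53585325 0.1196115  0.022     ] 75.96822504297897
[289.53535354 339.63869464] [ 268  320   44   40 1287] [0.60029313 0.02666684 0.022     ] -10.472668042178674
```

Converted, 287 mm is 0.4783, 265 mm is 0.4417.

>>> send_rows:
  rows: "0 0 0 -0.0133 0.0717 0.1 1;0 0 0 -0.0133 0.0717 0.2 1;0 0 0 -0.0133 0.0717 0.3 1;0 0 0 -0.0133 0.0717 0.3833 1;0 0 0 -0.0133 0.0717 0.4417 1;0 0 0 -0.0133 0.0717 0.4783 1;0 0 0 -0.0133 0.0717 0.4783 1;0 0 0 -0.0133 0.0717 0.4783 1"

```text
time: 4.6
eef_pos: [0.4335, 0.1918, 0.0249]
tcp_rot: [0.311, 0.95, 0.001, 0.001]
contact_force: [-0.5, -0.8, 0.5]
opening: 0.999
finger_force: 0.0
```

>>> send_rows:
  grip_force: 30
  rows: "0 0 0 0 0 0 -0.5;0 0 0 0 0 0 -0.5;0 0 0 0 0 0 -0.5;0 0 0 0 0 0 -0.5;0 0 0 0 0 0 -0.5;0 0 0 0 0 0 -0.5"

```text
time: 5.35
eef_pos: [0.4325, 0.1923, 0.0247]
tcp_rot: [0.31, 0.951, 0.0, 0.0]
contact_force: [-1.6, -2.4, 5.3]
opening: 0.51
finger_force: 29.8
```

Converted, -335 mm is -0.5583, -290 mm is -0.4833.

>>> send_rows:
  rows: "0 0 0 0 0 -0.0833 -0.5;0 0 0 0 0 -0.1833 -0.5;0 0 0 0 0 -0.2833 -0.5;0 0 0 0 0 -0.3833 -0.5;0 0 0 0 0 -0.4833 -0.5;0 0 0 0 0 -0.5583 -0.5;0 0 0 0 0 -0.5583 -0.5"

```text
time: 6.22
eef_pos: [0.4332, 0.1926, 0.3639]
tcp_rot: [0.31, 0.951, 0.003, 0.004]
contact_force: [-0.1, 0.4, -1.2]
opening: 0.511
finger_force: 30.7
```

```bash
python3 - <<'E'
from h import *
from scipy.optimize import least_squares
s=ctrl.get_state();print(s["eef_pos"],s["opening"],s["finger_force"])
p=ctrl.read_camera("top");E=np.array(p["extrinsics"])
px=np.array([[253,30],[457,163],[318,378],[106,240],[28,428],[172,527],[480,220],[395,366]])/3.3+[300,110]
def proj(w):
    c=w@E[:3,:3].T+E[:3,3];return c[:,:2]/c[:,2:]*p["fx"]+[p["cx"],p["cy"]]
def f(v):
    a=v[3];
    B=np.array([[.084,a-.18,.178],[-.084,a-.18,.178],[-.084,a,.178],[.084,a,.178],[.052,.238,.245],[-.052,.238,.245],[-.126,-.062,.175],[-.126,.062,.175]])
    w=R.from_euler('z',v[2]).apply(B)+[v[0],v[1],0];return (proj(w)-px).ravel()
r=least_squares(f,[.66,-.19,.95,.09]);v=r.x;print(v,np.degrees(v[2]));print(np.round(r.fun.reshape(-1,2),1).tolist())
for n,q in dict(drop=[0,.17,.182],pad=[-.1,0,.038],edge=[0,.093,.178],bar=[-.12,0,.175]).items():
    w=R.from_euler('z',v[2]).apply(q)+[v[0],v[1],0];print(n,w)
    if n=="drop": move(w+[0,0,.17],yawrot(146))
E
```

```text
[0.43318504 0.19259785 0.36387493] 0.5111603219594536 30.709510040469468
[ 0.65638905 -0.18144766  0.97234881  0.09322695] 55.71148310735131
[[-2.1, -0.3], [-0.6, -0.7], [-0.6, -0.6], [-0.5, -0.9], [1.3, -0.1], [0.5, -1.0], [2.4, 1.4], [-0.6, 2.3]]
drop [ 0.51593314 -0.08567638  0.182     ]
turn [ 0.2  0.2 -2.1] shift [-231.5 -175.2    8.7]
pad [ 0.600053   -0.26406878  0.038     ]
edge [ 0.57955141 -0.12905514  0.178     ]
bar [ 0.58878579 -0.28059301  0.175     ]
```

Converted, -231 mm is -0.385, -225 mm is -0.375, -2 degrees is -0.0222.

>>> send_rows:
  rows: "0 0 0 -0.0667 -0.05 0 -0.5;0 0 -0.0111 -0.1333 -0.1 0 -0.5;0 0 -0.0222 -0.2 -0.1517 0 -0.5;0 0 -0.0222 -0.2667 -0.2017 0 -0.5;0 0 -0.0222 -0.3333 -0.2517 0.0067 -0.5;0 0 -0.0222 -0.375 -0.2833 0.015 -0.5;0 0 -0.0222 -0.385 -0.2917 0.015 -0.5;0 0 -0.0222 -0.385 -0.2917 0.015 -0.5"

```text
time: 7.28
eef_pos: [0.5147, -0.0851, 0.348]
tcp_rot: [0.294, 0.956, 0.0, -0.001]
contact_force: [0.1, -0.4, 0.0]
opening: 0.51
finger_force: 30.7
```

```bash
python3 - <<'E'
from h import *
s=ctrl.get_state();print(s["eef_pos"],s["opening"],s["finger_force"])
look("wrist",["lime","chute_drop","lid_edge","pedal","pedal_pad","handle_bar"],"pics/w2.png")
move([.5159,-.0857,.219],yawrot(145.7))
E
```

```text
[ 0.51468632 -0.08506526  0.34795811] 0.5103327548397786 30.742457024753094
wrist lime 0.92 [0.531  0.1135 0.0404] px 443 68
wrist lime 0.88 [0.5944 0.0242 0.0395] px 398 161
wrist lime 0.81 [ 0.5125 -0.0798  0.361 ] px 292 317
wrist chute_drop 0.8 [ 0.5136 -0.0908  0.1888] px 276 195
wrist lid_edge 0.94 [ 0.6686 -0.1829  0.1773] px 289 371
wrist handle_bar 0.95 [ 0.5155 -0.0851  0.1859] px 283 192
turn [0.  0.  0.2] shift [ -1.2  -0.5 130.7]
```

View pics/w2.png

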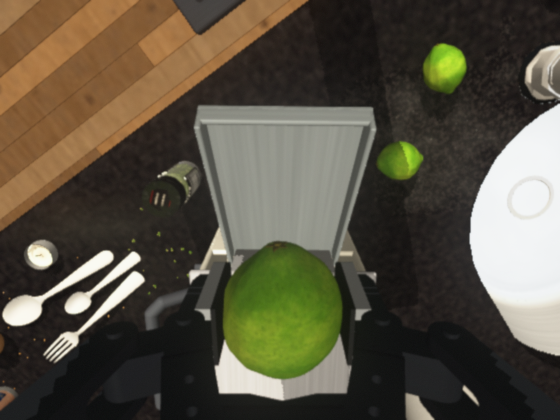

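The chute (columns 200-375) lies square to the fingers and centred under the lime at (282,310). I'll lower it and let go.

Converted, 130 mm is 0.2167, 125 mm is 0.2083.

>>> send_rows:
  rows: "0 0 0 -0.0017 0 0.0667 -0.5;0 0 0 -0.0017 0 0.1333 -0.5;0 0 0 -0.0017 0 0.1833 -0.5;0 0 0 -0.0017 0 0.2083 -0.5;0 0 0 -0.0017 0 0.2167 -0.5;0 0 0 -0.0017 0 0.2167 -0.5"

```text
time: 8.38
eef_pos: [0.5166, -0.0861, 0.2204]
tcp_rot: [0.294, 0.956, -0.0, 0.001]
contact_force: [-0.6, 0.1, 0.5]
opening: 0.51
finger_force: 30.7
```

Converted, -150 mm is -0.25, -130 mm is -0.2167.

>>> send_rows:
  rows: "0 0 0 0 0 0 0.25;0 0 0 0 0 0 0.25;0 0 0 0 0 0 0.25;0 0 0 0 0 0 0.25;0 0 0 0 0 -0.05 0.25;0 0 0 0 0 -0.1333 0.25;0 0 0 0 0 -0.2167 0;0 0 0 0 0 -0.25 -1"

```text
time: 9.38
eef_pos: [0.5169, -0.0862, 0.3734]
tcp_rot: [0.294, 0.956, -0.0, 0.003]
contact_force: [0.8, -0.0, 0.7]
opening: 0.3
finger_force: 0.0
```

```bash
python3 - <<'E'
from h import *
s=ctrl.get_state();print(s["eef_pos"],s["opening"],s["finger_force"])
look("wrist",["lime","pedal_pad"],"pics/w3.png")
look("top",["lime","pedal_pad"])
b=56;bx=np.array([np.cos(np.radians(b)),np.sin(np.radians(b)),0])
pad=np.array([.600,-.266,.038])
rt=yawrot(b,-40);z=rt.apply([0,0,1]);print(z)
rt=yawrot(b,40) if z@bx<0 else rt; z=rt.apply([0,0,1]);print(z, rt.apply([0,1,0]))
for d in(.0,.03,.16,.2): t=pad-z*(.022+d);print(d,t);move(t,rt)
move([.45,-.42,.36],rt)
E
```

```text
[ 0.51686721 -0.0862225   0.37339934] 0.30032669159558106 0.0
wrist lime 0.9 [ 0.5673 -0.097   0.1886] px 304 234
wrist lime 0.77 [0.5945 0.0235 0.0403] px 392 154
wrist lime 0.69 [0.5299 0.1133 0.0378] px 432 63
wrist lime 0.32 [ 0.6323 -0.1698  0.1764] px 278 317
top lime 0.82 [0.5981 0.0287 0.0383] px 290 206
top lime 0.78 [0.5398 0.1224 0.0352] px 253 229
top lime 0.51 [0.5403 0.4303 0.0388] px 129 228
[-0.35944227 -0.53289508 -0.76604444]
[ 0.35944227  0.53289508 -0.76604444] [ 8.29037573e-01 -5.59192903e-01  5.55111512e-17]
0.0 [ 0.59209227 -0.27772369  0.05485298]
turn [-31.5  31.2  85.7] shift [-172.9 -115.4  310.8]
0.03 [ 0.581309   -0.29371054  0.07783431]
turn [-31.5  31.2  85.7] shift [-172.9 -134.7  287.8]
0.16 [ 0.53458151 -0.3629869   0.17742009]
turn [-31.5  31.2  85.7] shift [-172.6 -218.4  188.4]
0.2 [ 0.52020382 -0.38430271  0.20806187]
turn [-31.5  31.2  85.7] shift [-172.5 -244.1  157.7]
turn [-31.5  31.2  85.7] shift [-133.7 -313.3    6.1]
```

View pics/w3.png

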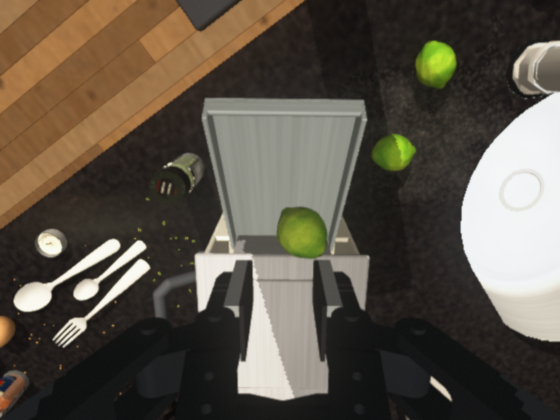

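The lime rests against the skirt at (302,232) and the lid is shut. Next I'll swing round to the pedal side.

Converted, -280 mm is -0.4667, -245 mm is -0.4083, 76 degrees is 0.8444.

>>> send_rows:
  rows: "-0.0333 0.0333 0.1 -0.025 -0.0583 0 -1;-0.0778 0.0778 0.2111 -0.05 -0.1167 0 -1;-0.1111 0.1111 0.3111 -0.075 -0.175 0 -1;-0.1556 0.1556 0.4222 -0.1 -0.2333 0 -1;-0.1889 0.1889 0.5222 -0.125 -0.2917 0 -1;-0.2333 0.2333 0.6333 -0.15 -0.35 0 -1;-0.2667 0.2667 0.7333 -0.175 -0.4083 0.0033 -1;-0.3111 0.3111 0.8444 -0.2 -0.4667 0.0067 -1"

```text
time: 10.68
eef_pos: [0.4576, -0.3859, 0.363]
tcp_rot: [0.791, 0.526, 0.277, -0.148]
contact_force: [0.5, -0.1, 0.2]
opening: 0.001
finger_force: 0.0
```

```bash
python3 - <<'E'
from h import *
s=ctrl.get_state();print(s["eef_pos"],s["qpos"],s["opening"])
rt=yawrot(56,40) ; z=rt.apply([0,0,1])
if z[0]<0: rt=yawrot(56,-40)
z=rt.apply([0,0,1]);pad=np.array([.600,-.266,.038])
move(pad-z*.20,rt)
E
```

```text
[ 0.45755831 -0.38594338  0.36295562] [-1.06728943  0.17017206  1.5961872   0.53141649  1.73395261 -0.67941808] 0.0007691144334630223
turn [-3.8  3.2 10. ] shift [-71.2  49.4 164.8]
```

Converted, 165 mm is 0.275, 150 mm is 0.25, 10 degrees is 0.1111.

>>> send_rows:
  rows: "-0.0222 0.0222 0.0556 -0.03 0.02 0.0667 -1;-0.0444 0.0333 0.1111 -0.06 0.04 0.1333 -1;-0.0444 0.0333 0.1111 -0.09 0.0617 0.2 -1;-0.0444 0.0333 0.1111 -0.1083 0.075 0.25 -1;-0.0444 0.0333 0.1111 -0.1183 0.0817 0.275 -1;-0.0444 0.0333 0.1111 -0.1183 0.0817 0.275 -1"

```text
time: 11.42
eef_pos: [0.5284, -0.3709, 0.1915]
tcp_rot: [0.829, 0.444, 0.3, -0.158]
contact_force: [0.1, -0.2, 0.7]
opening: -0.002
finger_force: 0.0
```

```bash
python3 - <<'E'
from h import *
s=ctrl.get_state();print(s["eef_pos"],s["qpos"],s["contact_force"])
look("wrist",["pedal","pedal_pad","handle_bar","lime","spice_jar"],"pics/w4.png")
look("top",["pedal_pad","pedal"])
look("scene",["pedal_pad","lime"])
E
```

```text
[ 0.52837579 -0.37094514  0.19154464] [-0.98485039  0.37038801  1.68861999  0.63969354  1.42307915 -0.60649918] [ 0.08240722 -0.20329323  0.69419036]
wrist pedal 0.72 [ 0.5985 -0.2661  0.0356] px 282 182
wrist pedal_pad 0.93 [ 0.6029 -0.2648  0.0421] px 285 175
wrist handle_bar 0.71 [ 0.5993 -0.2443  0.1621] px 263 62
wrist lime 0.7 [ 0.6002 -0.2646  0.0369] px 283 179
wrist spice_jar 0.7 [ 0.4713 -0.2156  0.0923] px 96 184
top pedal_pad 0.5 [ 0.6046 -0.2721  0.038 ] px 410 204
top pedal 0.55 [ 0.596  -0.2709  0.036 ] px 409 207
scene pedal_pad 0.29 [ 0.5636 -0.091   0.1848] px 309 161
scene lime 0.74 [ 0.5639 -0.0882  0.1834] px 308 162
scene lime 0.66 [0.526  0.1259 0.0332] px 284 248
scene lime 0.65 [0.5908 0.0405 0.0368] px 279 220
scene lime 0.6 [0.5298 0.4346 0.0382] px 222 332
```

View pics/w4.png

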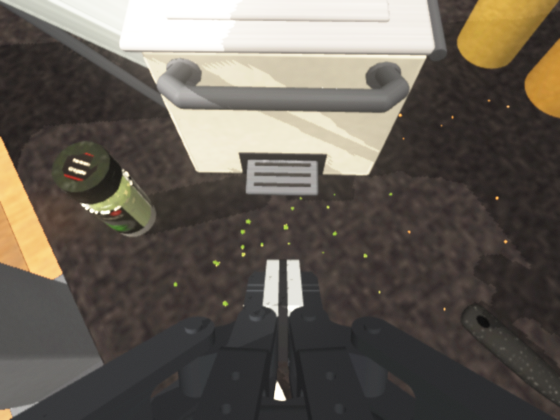

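The pedal is at (283,177), centred in line with the shut fingertips at column 283. The handle is at (285,97), beyond it and clear.

```bash
python3 - <<'E'
from h import *
rt=yawrot(56,40); z=rt.apply([0,0,1]);pad=np.array([.600,-.266,.038])
move(pad+[0,0,.03]-z*.022,rt);move(pad+[0,0,.006]-z*.022,rt);move(pad+[0,0,-.02]-z*.022,rt)
print("down 1mm in tool:",rt.inv().apply([0,0,-1]))
E
```

```text
turn [0.3 0.4 0.5] shift [ 18.1  -0.9 156.4]
turn [0.3 0.4 0.5] shift [  2.8  -1.1 174.9]
turn [0.3 0.4 0.5] shift [-13.7  -1.3 194.9]
down 1mm in tool: [-6.42787610e-01 -5.55111512e-17  7.66044443e-01]
```

Converted, 175 mm is 0.2917, 156 mm is 0.26.

>>> send_rows:
  rows: "0 0 0 0.0067 0 0.0667 -1;0 0 0 0.0133 0 0.1333 -1;0 0 0 0.0217 -0.0017 0.1917 -1;0 0 0 0.0267 -0.0017 0.2333 -1;0 0 0 0.03 -0.0017 0.26 -1;0 0 0 0.0167 -0.0017 0.2767 -1;0 0 0 0.005 -0.0017 0.2917 -1;0 0 0 0.005 -0.0017 0.2917 -1"

```text
time: 13.02
eef_pos: [0.5919, -0.2782, 0.0601]
tcp_rot: [0.83, 0.444, 0.301, -0.156]
contact_force: [0.1, -0.1, 0.8]
opening: 0.002
finger_force: 0.0
```

```bash
python3 - <<'E'
from h import *
s=ctrl.get_state();r=R.from_quat(s["tcp_rot"]);print("tip",s["eef_pos"]+r.apply([0,0,.022]),s["contact_force"])
rt=yawrot(56,40);z=rt.apply([0,0,1]);move(np.array([.6,-.266,.038])-z*.022,rt)
E
```

```text
tip [ 0.59984724 -0.26662004  0.04309787] [ 0.12950675 -0.05852916  0.81672294]
turn [0.3 0.4 0.4] shift [-2.9 -0.2  4.3]
```

>>> send_rows:
  rows: "0 0 0 -0.0022 0 0.0025 -1;0 0 0 -0.0043 0 0.0052 -1;0 0 0 -0.0065 0 0.0077 -1;0 0 0 -0.0085 0 0.0102 -1;0 0 0 -0.0107 0 0.0128 -1;0 0 0 -0.0128 0 0.0153 -1;0 0 0 -0.015 0 0.0178 -1;0 0 0 -0.0172 0 0.0205 -1"

```text
time: 14.02
eef_pos: [0.5921, -0.2791, 0.0466]
tcp_rot: [0.829, 0.445, 0.301, -0.155]
contact_force: [-5.4, -1.1, 7.0]
opening: -0.0
finger_force: 3.9
```

Converted, 6.9 mm is 0.0115, -3.9 mm is -0.0065.

>>> send_rows:
  rows: "0 0 0 -0.0022 0 0.0025 -1;0 0 0 -0.0043 0 0.0052 -1;0 0 0 -0.0065 0 0.0077 -1;0 0 0 -0.0085 0 0.0102 -1;0 0 0 -0.0097 0 0.0115 -1;0 0 0 -0.0097 0 0.0115 -1"

```text
time: 14.78
eef_pos: [0.5923, -0.2788, 0.0378]
tcp_rot: [0.829, 0.445, 0.301, -0.156]
contact_force: [-5.5, -0.6, 7.9]
opening: -0.003
finger_force: 4.1
```

Converted, 1.9 mm is 0.0032, -1.6 mm is -0.0027.

>>> send_rows:
  rows: "0 0 0 -0.001 0 0.0013 -1;0 0 0 -0.0022 0 0.0025 -1;0 0 0 -0.0027 0 0.0032 -1;0 0 0 -0.0027 0 0.0032 -1"

```text
time: 15.28
eef_pos: [0.5925, -0.2788, 0.0372]
tcp_rot: [0.828, 0.446, 0.302, -0.156]
contact_force: [-8.6, -0.3, 14.6]
opening: -0.0
finger_force: 7.8
```

```bash
python3 - <<'E'
from h import *
p=look("scene",["lid_edge","lime"])
p2=look("top",["lid_edge","lime"])
o=np.hstack([cv2.resize(p["color"][100:240,220:400],(400,311)),cv2.resize(p2["color"][110:280,290:460],(400,311))])
cv2.imwrite("pics/l1.png",o[:,:,::-1])
E
```

```text
scene lid_edge 0.87 [ 0.6127 -0.1553  0.2735] px 305 120
scene lime 0.8 [0.5368 0.4376 0.0372] px 219 332
scene lime 0.6 [0.524  0.1239 0.0346] px 285 247
scene lime 0.59 [0.5909 0.0412 0.0379] px 279 220
top lid_edge 0.79 [ 0.6482 -0.1735  0.2632] px 391 162
top lime 0.79 [0.5956 0.0266 0.0395] px 291 207
top lime 0.78 [0.5378 0.1196 0.0369] px 254 230
top lime 0.73 [0.5417 0.4276 0.0359] px 131 228
```

View pics/l1.png

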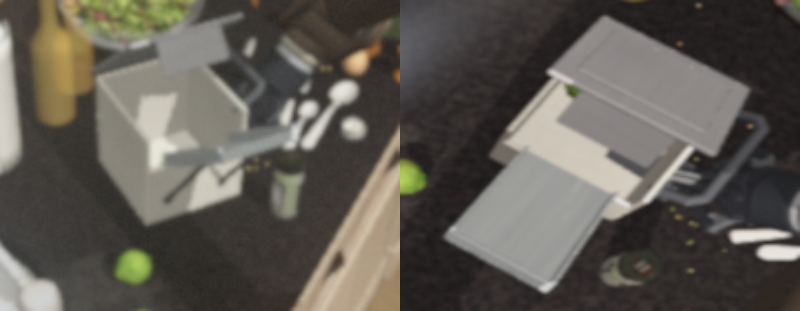

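The pedal is on its stop: the force rose to 15 N. The lid is fully up and the chute is empty, and green shows inside the bin at (572,90). I'll hold for a second, then ease the pedal up.

>>> send_rows:
  rows: "0 0 0 0 0 0 -1;0 0 0 0 0 0 -1;0 0 0 0 0 0 -1;0 0 0 0 0 0 -1;0 0 0 0 0 0 -1;0 0 0 0 0 0 -1;0 0 0 0 0 0 -1;0 0 0 0 0 0 -1"

```text
time: 16.58
eef_pos: [0.5925, -0.2788, 0.0373]
tcp_rot: [0.828, 0.446, 0.302, -0.156]
contact_force: [-8.6, -1.4, 14.8]
opening: -0.0
finger_force: 7.8
```

Converted, -9.2 mm is -0.0153, -8 mm is -0.0133.

>>> send_rows:
  rows: "0 0 0 0.0017 0 -0.0018 -1;0 0 0 0.0032 0 -0.0038 -1;0 0 0 0.0048 0 -0.0057 -1;0 0 0 0.0065 0 -0.0077 -1;0 0 0 0.008 0 -0.0095 -1;0 0 0 0.0097 0 -0.0115 -1;0 0 0 0.0113 0 -0.0133 -1;0 0 0 0.0128 0 -0.0153 -1"

```text
time: 17.58
eef_pos: [0.5921, -0.2791, 0.047]
tcp_rot: [0.829, 0.445, 0.301, -0.155]
contact_force: [-5.9, -1.7, 6.8]
opening: 0.0
finger_force: 3.6
```

>>> send_rows:
  rows: "0 0 0 0.001 0 -0.0013 -1;0 0 0 0.0022 0 -0.0025 -1;0 0 0 0.0032 0 -0.0038 -1;0 0 0 0.0043 0 -0.0052 -1;0 0 0 0.0053 0 -0.0063 -1;0 0 0 0.0065 0 -0.0077 -1;0 0 0 0.0075 0 -0.009 -1;0 0 0 0.0085 0 -0.0102 -1"

```text
time: 18.58
eef_pos: [0.5922, -0.2788, 0.0552]
tcp_rot: [0.829, 0.445, 0.301, -0.155]
contact_force: [-4.5, -1.2, 6.4]
opening: -0.002
finger_force: 3.5
```

Converted, -6.1 mm is -0.0102, 4.5 mm is 0.0075.

>>> send_rows:
  rows: "0 0 0 0.001 0 -0.0013 -1;0 0 0 0.0022 0 -0.0025 -1;0 0 0 0.0032 0 -0.0038 -1;0 0 0 0.0043 0 -0.0052 -1;0 0 0 0.0053 0 -0.0063 -1;0 0 0 0.0065 0 -0.0077 -1;0 0 0 0.0075 0 -0.009 -1;0 0 0 0.0085 0 -0.0102 -1"

```text
time: 19.58
eef_pos: [0.5921, -0.2774, 0.0606]
tcp_rot: [0.829, 0.444, 0.3, -0.156]
contact_force: [-0.7, -0.1, -0.2]
opening: -0.001
finger_force: 0.0
```

Converted, -120 mm is -0.2, -95 mm is -0.1583.

>>> send_rows:
  rows: "0 0 0 0 0 -0.0083 -1;0 0 0 0 0 -0.025 -1;0 0 0 0 0 -0.0583 -1;0 0 0 0 0 -0.1083 -1;0 0 0 0 0 -0.1583 -1;0 0 0 0 0 -0.2 -1;0 0 0 0 0 -0.2 -1;0 0 0 0 0 -0.2 -1"

```text
time: 20.58
eef_pos: [0.5487, -0.3404, 0.1533]
tcp_rot: [0.829, 0.444, 0.3, -0.156]
contact_force: [-0.2, -0.2, -0.4]
opening: -0.001
finger_force: 0.0
```

```bash
python3 - <<'E'
from h import *
print(ctrl.get_state()["contact_force"])
p=look("scene",["lid_edge","lime","spice_jar"])
p2=look("top",["lid_edge","lime"])
o=np.hstack([cv2.resize(p["color"][100:240,220:400],(400,311)),cv2.resize(p2["color"][110:280,290:460],(400,311))])
cv2.imwrite("pics/l2.png",o[:,:,::-1])
E
```

```text
[-0.17136389 -0.20882039 -0.3944019 ]
scene lid_edge 0.68 [ 0.6344 -0.1695  0.1779] px 299 142
scene lime 0.7 [0.5265 0.1232 0.034 ] px 285 247
scene lime 0.61 [0.5329 0.4345 0.0397] px 221 331
scene lime 0.5 [0.5908 0.042  0.0367] px 279 221
scene spice_jar 0.96 [ 0.4635 -0.192   0.0667] px 349 182
top lid_edge 0.98 [ 0.6453 -0.1763  0.1778] px 384 174
top lime 0.72 [0.5361 0.1207 0.0348] px 253 230
top lime 0.71 [0.5441 0.4273 0.04  ] px 130 227
top lime 0.56 [0.5979 0.0275 0.0405] px 291 206
```

View pics/l2.png

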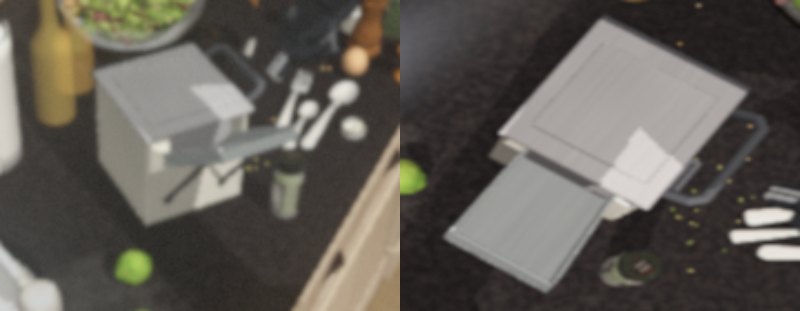

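The lid is shut flat with its corners where they were at the start, the chute is empty, the jar hasn't moved, and the arm is clear of everything. I'll hand it in.

```bash
python3 -c "
from plant import ctrl
print(ctrl.sign_off())"
```

```text
the job is handed in; nothing more can be done
None
```

The job is handed in at about 21 s of the 48 s allowed: the lime is in the bin, the lid was eased shut with the pedal, and the arm stands clear; sign-off gave no verdict.

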